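# Find the rocking corner of a display plate and flatten its shim

### The arm

A 6-joint arm with a two-finger parallel gripper is mounted at the origin on the work surface. World frame = base frame: x ahead of the robot, y to its left, z up, the work surface at z = 0. Lengths are in mm, angles in rad, forces in N, time in s.
With the tool pointing down it reaches from about 275 to 775 mm from the base axis. Payload 14.6 kg.
Tool frame: the origin (TCP) lies midway between the tips of the shut fingers; the grasp point (between the pads) lies 19 mm behind it; z points along the fingers, x is the direction in which the jaws open and shut, and the axes are right-handed (so a half turn about z gives the same grasp; the last joint's range is limited). The gripper opens to 85 mm and grips with 20 to 120 N. Pads are 22 mm wide; open, the fingers measure 114 mm over their backs; the gripper's body (76 mm by 85 mm) begins 54 mm behind the grasp point. The pads swing forward as they close: fully open they stand 13 mm farther back than shut.
Start: joints at [-1.457, 0.263, -0.048, 1.259, 0, 1.415], TCP at [139.42, -506.152, 231.278] pointing down, gripper open.
Joint ranges: [-2.65, 2.65], [-0.89, 1.7], [-1.18, 1.37], [-2.13, 2.11], [-1.35, 1.29], [-3.14, 3.14]. Speed limits (rad/s): [1.89, 1.89, 2.57, 2.79, 3.14, 3.14].

### API

Orientations are given as a unit quaternion [w, x, y, z].
In Python, from workcell import manip, camera, job_done, spotter gives the robot as it stands.
- The arm moves only by the shell command python3 -m handwheel 'ROWS' [FORCE]. ROWS is JSON, a list that holds one entry, the list of rows, each a list of 7 numbers: the shift along the tool's x, y, z in cm, then the turn, a rotation vector about the tool's x, y, z in degrees, then the closure, from -1 (fully open) to 1 (shut). A call has 1 to 20 rows; each row shifts and turns the commanded pose from where the row before left it, along the tool's axes as they then stand; what a row does not reach is not made up. A row lasts 1/8 s, in which the tool goes at most 62.5 mm and 10.7 degrees, less where a joint would pass 70% of its speed; a pose out of reach is approached as far as the arm can. A call with a gripper value outside its range is refused whole. The fingers move at their own pace and stop on an object; FORCE is the grip in N (left out, the last holds). Time passes only in rows, so rows that do not move let the fingers close. It gives the time, the measured TCP pose, the force and the opening at its end, in the units of the state.
- manip.observe(): the state, without advancing time (a new reading comes with each control period).
- camera(name): name is "scene" or "top"; returns a dict with "img" (384x512x3 uint8, red, green, blue), "depth" (384x512 float32, mm along the optical axis (not along the pixel's ray), 0 where there is no reading), "fov_y" (degrees; the focal length in pixels is half the picture's height over the tangent of half this angle, whatever the lens; pixels are square), "cx", "cy" (the principal point, pixels), "k1" (the pictures are not rectified: a ray, as slopes to the right and down, at radius r is drawn at 1 + k1 r^2 times it, then the intrinsics apply), "position" and "attitude" of the camera in the world. Camera axes: x right, y down, z forward; pixel columns grow to the right and rows downward; lengths in mm; the calibration is good to about 2 mm. A picture is of the moment at which its call begins.
- job_done(): hands the job in, once; it reports no verdict.
Trained networks look in a picture, given as the dict that the camera call returned (one of the last four; its "shot" number tells which), for a name from the list of things; names that differ only in an ending like _2 or _b are one class to them, and where a whole thing is asked for, a point or a joint stands for the part that bears it (a point fixed in the world has none). Each returns a list of dicts, best first, with "p" (0 to 1); they miss things now and then, are a little off and sometimes report something else, mostly with a low value. They report only what shows in the picture. A call takes as long as a camera call. They do not tell look-alikes from the thing itself.
- spotter.find_in(query, picture): "bbox" ([centre column, centre row, width, height] in pixels, round what is visible of it).
The state is a dict: "time": time; "joints": joint angles; "dq": joint speeds; "joint_efforts": joint torques, N m; "tcp_pos": TCP position; "ee_rot": TCP orientation; "wrist_force": force on the tool from outside, world axes, zero at the start; "ft_torque": the same for the moment, N m; "opening": finger opening in mm.
Only numpy, scipy, OpenCV 4.12 (cv2) and the standard library are available. Lean on these libraries where they do the work, as an engineer would, in place of code of your own. Each camera call takes 0.05 s, during which the arm holds its last target. There are 200 camera calls.

### The job

One corner of the square display plate with the conference speaker on it rocks. With the fingertips press down on the plate's corners, one after the other, until you feel the one that gives, holding that one right down for about half a second; then press the steel shim tongue that sticks out beyond that same corner fully flat and let go. The other three tongues are tight already: do not force them. Also do not lift or shove the plate, and do not disturb the things around it.

Things in the scene. Friction and masses are not known exactly. Their poses are not given: they have to be found in the camera images.
- frame: Low X-shaped dark steel frame of the display stand, fixed to the table; 310 mm from arm end to arm end, arms 30 mm wide and 5 mm thick. Origin on the table under its centre; z up; its arms lie at 45, 135, 225 and 315 degrees in its own x-y. It may be turned to any yaw.
- plate: Square aluminium display plate, 160 x 160 x 8 mm with cut corners (102 mm from centre to cut), 0.7 to 1.1 kg, loose and level on four rubber pads, one near each corner 78 mm from the centre; top 28 mm above the table. A black round conference speaker (88 mm across, 30 mm high) is fixed on its middle. Origin: centre of the underside, z up. Three pads are solid, one is springy but looks the same.
- corner_1 (a point): Point on the plate's top near a corner, above a pad, 80 mm from the plate's centre: the place to press that corner. One corner (any of the four; numbers tell nothing) gives at about 3 N of push and is 4 mm down at about 4.5 N: the plate rocks about the diagonal through its two neighbours, and springs back when let go. The others do not give.
- corner_2 (a point): Point on the plate's top near a corner, above a pad, 80 mm from the plate's centre: the place to press that corner. One corner (any of the four; numbers tell nothing) gives at about 3 N of push and is 4 mm down at about 4.5 N: the plate rocks about the diagonal through its two neighbours, and springs back when let go. The others do not give.
- corner_3 (a point): Point on the plate's top near a corner, above a pad, 80 mm from the plate's centre: the place to press that corner. One corner (any of the four; numbers tell nothing) gives at about 3 N of push and is 4 mm down at about 4.5 N: the plate rocks about the diagonal through its two neighbours, and springs back when let go. The others do not give.
- corner_4 (a point): Point on the plate's top near a corner, above a pad, 80 mm from the plate's centre: the place to press that corner. One corner (any of the four; numbers tell nothing) gives at about 3 N of push and is 4 mm down at about 4.5 N: the plate rocks about the diagonal through its two neighbours, and springs back when let go. The others do not give.
- shim_1_spot (a point): Point on top of the steel shim tongue of corner_1, 27 mm from its hinge, about 133 mm from the plate's centre. The tongue (26 mm wide, 3 thick) is hinged 108 mm out on the same diagonal, beyond the cut corner, and reaches 42 mm outward, sloping up. Flat, its top is level, 15 mm above the table (this point sinks about 9 mm). Stays where left; flat, it props the corner.
- shim_2_spot (a point): Point on top of the steel shim tongue of corner_2, 27 mm from its hinge, about 133 mm from the plate's centre. The tongue (26 mm wide, 3 thick) is hinged 108 mm out on the same diagonal, beyond the cut corner, and reaches 42 mm outward, sloping up. Flat, its top is level, 15 mm above the table (this point sinks about 9 mm). Stays where left; flat, it props the corner.
- shim_3_spot (a point): Point on top of the steel shim tongue of corner_3, 27 mm from its hinge, about 133 mm from the plate's centre. The tongue (26 mm wide, 3 thick) is hinged 108 mm out on the same diagonal, beyond the cut corner, and reaches 42 mm outward, sloping up. Flat, its top is level, 15 mm above the table (this point sinks about 9 mm). Stays where left; flat, it props the corner.
- shim_4_spot (a point): Point on top of the steel shim tongue of corner_4, 27 mm from its hinge, about 133 mm from the plate's centre. The tongue (26 mm wide, 3 thick) is hinged 108 mm out on the same diagonal, beyond the cut corner, and reaches 42 mm outward, sloping up. Flat, its top is level, 15 mm above the table (this point sinks about 9 mm). Stays where left; flat, it props the corner.
- shim_1 (a joint): Angle of the shim tongue of corner_1, rad, growing as it is pressed: 0 to 0.05 as found (sloping up 17 to 20 degrees), 0.35 flat (level). The tongue of the rocking corner goes down with about 6 N at shim_1_spot; the other three are already tight: they stop dead by 0.10, still sloping up, and must not be forced.
- shim_2 (a joint): Angle of the shim tongue of corner_2, rad, growing as it is pressed: 0 to 0.05 as found (sloping up 17 to 20 degrees), 0.35 flat (level). The tongue of the rocking corner goes down with about 6 N at shim_2_spot; the other three are already tight: they stop dead by 0.10, still sloping up, and must not be forced.
- shim_3 (a joint): Angle of the shim tongue of corner_3, rad, growing as it is pressed: 0 to 0.05 as found (sloping up 17 to 20 degrees), 0.35 flat (level). The tongue of the rocking corner goes down with about 6 N at shim_3_spot; the other three are already tight: they stop dead by 0.10, still sloping up, and must not be forced.
- shim_4 (a joint): Angle of the shim tongue of corner_4, rad, growing as it is pressed: 0 to 0.05 as found (sloping up 17 to 20 degrees), 0.35 flat (level). The tongue of the rocking corner goes down with about 6 N at shim_4_spot; the other three are already tight: they stop dead by 0.10, still sloping up, and must not be forced.
- mouse_black: Black computer mouse, 105 x 62 x 36 mm, loose on the table; leave it alone. Origin under its centre.
- mouse_white: White computer mouse, 100 x 58 x 34 mm, loose on the table; leave it alone. Origin under its centre.
- clicker: Grey presentation remote, 115 x 34 x 16 mm, loose on the table; leave it alone. Origin under its centre.
- webcam: Black webcam on a small foot, 30 x 88 x 52 mm, loose on the table; leave it alone. Origin under its centre.
- receiver: Small black USB receiver stick, 54 x 18 x 9 mm, loose on the table; leave it alone. Origin under its centre.
- trackball: Black trackball, 130 x 95 x 43 mm, loose on the table; leave it alone. Origin under its centre.
Mind the look-alikes: they are no part of the job. What is meant by the plate is not yellow, and is the smaller of those in its own colour.

How it is judged:
By the outcome, as a careful person would: the job done as asked, in the order asked, and still so for the second after the job is handed in, with the robot touching nothing.
It also fails if it takes over 61 s, if anything falls off the work surface, if the arm or the gripper's body presses on something with over 40 N, if the wrist force passes 120 N, or if a joint passes its speed limit or range.

## Working session

There is one attempt and no reset: what is moved stays moved. The work goes in short steps, Python scripts to look and compute and a shell command to move; the robot and the scene stay as the last step left them, time stands still between calls to the robot, and variables do not carry over. Pictures are saved under pics/ and viewed, about 8 in all and at most 12, crops included, and the job is handed in when it is done.

```bash
mkdir -p pics; ls
cat > h.py <<'E'
import numpy as np,cv2
from scipy.spatial.transform import Rotation as R
from workcell import manip,camera,job_done,spotter
def cloud(p):
    h,w=p["depth"].shape; f=h/2/np.tan(np.radians(p["fov_y"])/2)
    K=np.array([[f,0,p["cx"]],[0,f,p["cy"]],[0,0,1.]])
    v,u=np.mgrid[:h,:w]
    uv=np.stack([u,v],-1).reshape(-1,1,2).astype(float)
    n=cv2.undistortPoints(uv,K,np.array([p["k1"],0,0,0,0.])).reshape(h,w,2)
    d=p["depth"][...,None]
    c=np.concatenate([n*d,d],-1)
    return c@rot(p).T+np.array(p["position"])
def rot(p):
    a=np.array(p["attitude"],float)
    return a if a.shape==(3,3) else R.from_quat(a[[1,2,3,0]]).as_matrix()
E
python3 - <<'E'
from h import *
print(manip.observe())
for n in("top","scene"):
    p=camera(n); cv2.imwrite(f"pics/{n}0.png",p["img"][...,::-1])
    print(n,{k:p[k] for k in p if k not in("img","depth")})
    np.savez(f"{n}0.npz",xyz=cloud(p),img=p["img"])
    for q in("plate","frame","corner_1","shim_1_spot"):
        print(q,[(np.round(d["bbox"]).tolist(),round(d["p"],2)) for d in spotter.find_in(q,p)][:8])
E
```

```text
pics
{'time': 0.0, 'joints': array([-1.45727285e+00,  2.63529313e-01, -4.89222392e-02,  1.25938937e+00,
        5.26871065e-06,  1.41552473e+00]), 'dq': array([-1.06621109e-03, -4.03756328e-04,  1.56598782e-03, -1.98552064e-05,
       -1.72425605e-03,  1.04623375e-03]), 'joint_efforts': array([ 5.23328010e-03, -6.37620378e+01,  3.84564900e+01,  1.37019390e-02,
        4.89228660e-05,  5.63029857e-06]), 'tcp_pos': array([ 139.40491044, -505.88079587,  230.82717488]), 'ee_rot': array([-3.78771282e-04,  7.95477726e-01, -6.05982603e-01, -3.59629276e-04]), 'wrist_force': array([0.28122952, 0.33481988, 1.2161669 ]), 'ft_torque': array([ 0.03539042,  0.00824451, -0.0084558 ]), 'opening': 85.42572511537828}
top {'fov_y': 52.649994213330324, 'cx': 256.6145025119778, 'cy': 191.38241752452655, 'k1': -0.05212923924608057, 'position': array([ 438.82781486,   10.74176609, 1041.16761551]), 'attitude': array([-0.02215114,  0.71209405, -0.70149794,  0.01822182]), 'shot': 1}
plate [([372.0, 285.0, 104.0, 90.0], 0.85), ([178.0, 280.0, 64.0, 64.0], 0.79), ([97.0, 212.0, 46.0, 55.0], 0.68), ([272.0, 171.
[... 445 characters left out ...]
5)]
scene {'fov_y': 49.637838778892466, 'cx': 251.24160010530676, 'cy': 198.79403241690568, 'k1': 0.04521830975539529, 'position': array([1218.68601798,   62.2975297 ,  826.73227334]), 'attitude': array([-0.25712225,  0.62248451,  0.68632939, -0.27450529]), 'shot': 2}
plate [([243.0, 231.0, 83.0, 65.0], 0.81), ([334.0, 168.0, 58.0, 36.0], 0.75), ([169.0, 151.0, 95.0, 60.0], 0.7)]
frame [([241.0, 239.0, 124.0, 106.0], 0.97)]
corner_1 [([168.0, 150.0, 92.0, 61.0], 0.9), ([242.0, 233.0, 83.0, 64.0], 0.86), ([336.0, 166.0, 62.0, 41.0], 0.84)]
shim_1_spot [([290.0, 230.0, 18.0, 9.0], 0.64), ([237.0, 196.0, 10.0, 12.0], 0.64), ([193.0, 235.0, 21.0, 11.0], 0.46), ([281.0, 200.0, 37.0, 30.0], 0.42)]
```

Run:
```python
import cv2
a=cv2.imread("pics/top0.png");cv2.imwrite("pics/a.png",cv2.resize(a,(784,588)))
c=a[100:250,180:370];cv2.imwrite("pics/b.png",cv2.resize(c,(760,600),interpolation=cv2.INTER_CUBIC))
```

```text
(no output)
```

View pics/a.png

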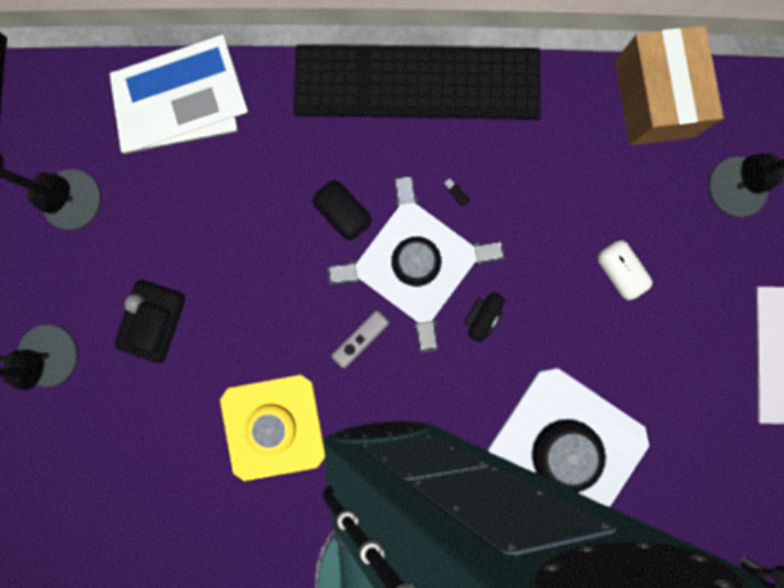

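View pics/b.png

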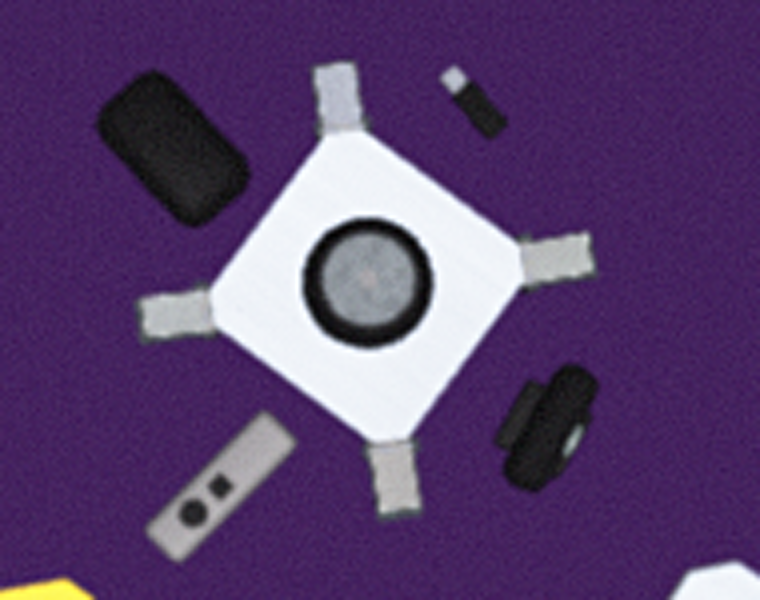

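Candidates for the plate are the yellow one (178,280), the big white one (372,285), and the small white one (272,171) with four tongues on an X frame. I choose the small white one. The crop confirms it, with tongues at top (264,124), right (320,165), bottom (279,220) and left (224,178).

Run:
```python
from h import *
for n,box in(("top",(100,250,180,370)),("scene",(170,310,160,330))):
    D=np.load(n+"0.npz");r0,r1,c0,c1=box
    X=D["xyz"][r0:r1,c0:c1].reshape(-1,3);I=D["img"][r0:r1,c0:c1].reshape(-1,3).astype(int)
    m=(I.min(1)>150)&(abs(X[:,2]-28)<8)
    P=X[m]
    c=np.median(P[:,:2],0); 
    P=P[np.hypot(*(P[:,:2]-c).T)<112]
    r=cv2.minAreaRect(P[:,:2].astype(np.float32));print(n,r,"z",np.median(P[:,2]))
    # refine speaker centre
    s=(X[:,2]>50)&(X[:,2]<66)&(np.hypot(*(X[:,:2]-c).T)<60)
    print("speaker",cv2.minEnclosingCircle(X[s][:,:2].astype(np.float32)),np.median(X[s],0))
    c=np.array(r[0])
    t=(I.max(1)-I.min(1)<35)&(I.min(1)>90)&(X[:,2]>8)&(X[:,2]<45)
    d=X[:,:2]-c;rr=np.hypot(*d.T);t&=(rr>110)&(rr<152)
    for k in range(4):
        pass
    a=np.degrees(np.arctan2(d[t,1],d[t,0]));o=np.argsort(a)
    z=X[t,2]
    yaw=np.angle(np.mean(np.exp(4j*np.radians(a))))/4
    print("diag yaw",np.degrees(yaw),t.sum())
    for k in range(4):
        A=np.degrees(yaw)+90*k
        s=abs((a-A+180)%360-180)<12
        sp=c+133*np.array([np.cos(np.radians(A)),np.sin(np.radians(A))])
        s2=s&(abs(rr[t]-133)<6)
        print(k,A,s.sum(),"mean ang",a[s].mean(),"spot",sp.round(1),"z",np.median(z[s2]) if s2.any() else None,"corner",(c+80/133*(sp-c)).round(1))
    # obstacles around
print(np.degrees(R.from_quat(manip.observe()["ee_rot"][[1,2,3,0]]).as_matrix()[:,0]))
print(R.from_quat(manip.observe()["ee_rot"][[1,2,3,0]]).as_matrix().round(3))
```

```text
top ((537.4016723632812, -12.6956787109375), (163.36351013183594, 192.83311462402344), 53.81999588012695) z 28.348934377007993
speaker ((550.9266357421875, -20.686203002929688), 41.79488754272461) [550.19584906 -19.81187118  57.92066922]
diag yaw 8.570394194358396 712
0 8.570394194358396 156 mean ang 4.710306928474579 spot [668.9   7.1] z 19.602817523523072 corner [616.5  -0.8]
1 98.5703941943584 110 mean ang 93.46622851825568 spot [517.6 118.8] z 26.68171447107659 corner [525.5  66.4]
2 188.57039419435839 103 mean ang -166.02736089279284 spot [405.9 -32.5] z 26.293352448067424 corner [458.3 -24.6]
3 278.5703941943584 155 mean ang -75.64412809753135 spot [ 557.2 -144.2] z 20.314645258026303 corner [549.3 -91.8]
scene ((563.9783935546875, -14.034683227539062), (184.81478881835938, 177.0737762451172), 51.01258850097656) z 29.54952608735573
speaker ((554.1672973632812, -17.215490341186523), 42.14617156982422) [560.9316373  -17.14289394  59.20332112]
diag yaw 5.912074270663188 625
0 5.912074270663188 96 mean ang 7.956637754542082 spot [ 6.963e+02 -3.000e-01] z 27.6389531957077 corner [643.6  -5.8]
1 95.91207427066318 106 mean ang 103.06889260551654 spot [550.3 118.3] z 25.49012782199702 corner [555.7  65.5]
2 185.9120742706632 102 mean ang -169.9890232431952 spot [431.7 -27.7] z 20.53365328083919 corner [484.4 -22.3]
3 275.9120742706632 146 mean ang -85.71711962210146 spot [ 577.7 -146.3] z 24.950188274876382 corner [572.2 -93.6]
[ 1.52163247e+01 -5.52383001e+01 -4.32729162e-03]
[[ 0.266 -0.964 -0.   ]
 [-0.964 -0.266  0.   ]
 [-0.    -0.    -1.   ]]
```

Run:
```python
from h import *
for n,box,c in(("top",(100,250,180,370),(550.6,-20.3)),("scene",(170,310,160,330),(554.1,-17.2))):
    D=np.load(n+"0.npz");r0,r1,c0,c1=box
    X=D["xyz"][r0:r1,c0:c1].reshape(-1,3);I=D["img"][r0:r1,c0:c1].reshape(-1,3).astype(int)
    d=X[:,:2]-c;rr=np.hypot(*d.T);a=np.degrees(np.arctan2(d[:,1],d[:,0]))
    m=(I.min(1)>150)&(abs(X[:,2]-28)<6)&(rr<101)
    print(n,cv2.minAreaRect(X[m][:,:2].astype(np.float32)))
    t=(np.ptp(I,axis=1)<35)&(I.min(1)>90)&(X[:,2]>8)&(X[:,2]<45)&(rr>113)&(rr<149)
    yaw=np.degrees(np.angle(np.mean(np.exp(4j*np.radians(a[t]))))/4)
    print("yaw",yaw)
    for k in range(4):
        s=t&(abs((a-yaw-90*k+180)%360-180)<13)
        z=np.polyfit(rr[s]-135,X[s,2],1)
        print(k,s.sum(),X[s].mean(0).round(1),np.degrees(np.angle(np.exp(1j*np.radians(a[s])).mean())).round(1),"r",rr[s].min().round(),rr[s].max().round(),"slope,z135",z.round(2))
```

```text
top ((551.453369140625, -20.827110290527344), (159.92225646972656, 160.42893981933594), 54.0360221862793)
yaw 7.978686694246714
0 138 [679.6   0.   22.2] 9.0 r 113.0 148.0 slope,z135 [ 0.3  23.49]
1 134 [530.3 108.5  23. ] 99.0 r 114.0 148.0 slope,z135 [ 0.32 24.37]
2 135 [421.9 -41.6  22.3] -170.6 r 113.0 148.0 slope,z135 [ 0.32 23.72]
3 141 [ 572.3 -149.5   22.8] -80.4 r 114.0 149.0 slope,z135 [ 0.34 24.06]
scene ((552.7482299804688, -18.176483154296875), (162.3824920654297, 162.02581787109375), 54.29899978637695)
yaw 8.157916636444845
0 123 [682.8   2.6  23.7] 8.7 r 113.0 147.0 slope,z135 [ 0.34 25.24]
1 122 [532.9 111.1  23.8] 99.4 r 113.0 147.0 slope,z135 [ 0.31 25.27]
2 110 [424.8 -38.1  23.3] -170.8 r 113.0 149.0 slope,z135 [ 0.28 24.38]
3 126 [ 574.6 -146.2   24.2] -81.0 r 114.0 148.0 slope,z135 [ 0.35 25.64]
```

Plate centre is about (552,-19.3) and the diagonals lie at 9.1°+90k. I'll align the tool with the diagonals, shut the fingers, and go above the corner nearest me (D, -y side).

```bash
python3 -m handwheel '[[[0,0,0,0,0,6.3,1],[-2.79,-4.03,0,0,0,0,1],[-2.79,-4.03,0,0,0,0,1],[-2.79,-4.03,0,0,0,0,1],[-2.79,-4.03,0,0,0,0,1],[-2.79,-4.03,0,0,0,0,1],[-2.79,-4.03,0,0,0,0,1],[-2.79,-4.03,0,0,0,0,1],[-2.79,-4.03,0,0,0,0,1],[-2.79,-4.03,0,0,0,0,1],[-2.79,-4.03,0,0,0,0,1],[-2.79,-4.03,0,0,0,0,1],[-2.79,-4.03,0,0,0,0,1],[0,0,4,0,0,0,1],[0,0,4,0,0,0,1],[0,0,4,0,0,0,1],[0,0,0,0,0,0,1],[0,0,0,0,0,0,1]]]' 30
cat > s.py <<'E'
from h import *
def s():
    o=manip.observe();c=np.array([552,-19.3,28]);d=o["tcp_pos"]-c;t=np.radians(9.1)
    M=R.from_quat(o["ee_rot"][[1,2,3,0]]).as_matrix()
    print("t",round(o["time"],2),"x(D)",(d[0]*np.sin(t)-d[1]*np.cos(t)).round(1),"y(C)",(-d[0]*np.cos(t)-d[1]*np.sin(t)).round(1),"z",o["tcp_pos"][2].round(1),"F",o["wrist_force"].round(2),"yang",np.degrees(np.arctan2(M[1,1],M[0,1])).round(2),"tilt",M[:,2].round(3),"open",round(o["opening"],1))
s()
E
python3 s.py
```

```text
time: 2.75
tcp_pos: [564.7, -99.3, 112.8]
ee_rot: [-0.0, 0.761, -0.649, 0.001]
wrist_force: [-0.4, 0.5, 0.3]
opening: 0.0
t 2.75 x(D) 81.0 y(C) 0.2 z 112.8 F [-0.38  0.52  0.35] yang -170.9 tilt [ 0.001 -0.    -1.   ] open 0.0
```

```bash
python3 -m handwheel '[[[0,0,4,0,0,0,1],[0,0,3,0,0,0,1],[0,0,1,0,0,0,1],[0,0,0,0,0,0,1]]]';python3 s.py; python3 -m handwheel '[[[0,0,0.15,0,0,0,1],[0,0,0.15,0,0,0,1],[0,0,0,0,0,0,1]]]'
```

```text
time: 3.25
tcp_pos: [564.6, -99.3, 32.3]
ee_rot: [-0.0, 0.761, -0.649, 0.0]
wrist_force: [-0.2, 0.1, 0.6]
opening: -0.0
t 3.25 x(D) 81.0 y(C) 0.2 z 32.3 F [-0.21  0.08  0.58] yang -170.9 tilt [ 0.001 -0.    -1.   ] open -0.0
time: 3.62
tcp_pos: [564.1, -99.1, 28.6]
ee_rot: [-0.0, 0.761, -0.649, 0.0]
wrist_force: [-0.3, -0.6, -0.0]
opening: 0.2
```

Run:
```python
from h import *
p=camera("scene");cv2.imwrite("pics/c.png",cv2.resize(p["img"][150:320,150:350,::-1],(700,595),interpolation=cv2.INTER_CUBIC))
```

```text
(no output)
```

View pics/c.png

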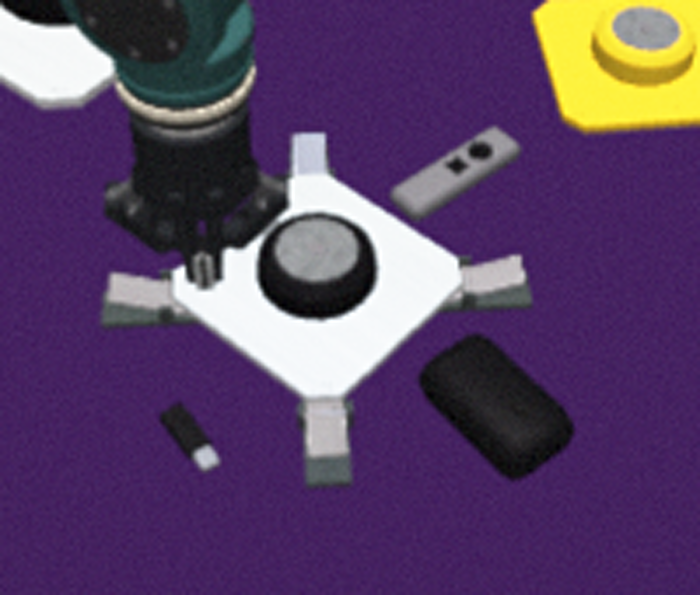

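The picture shows the fingertips just above corner D (crop pixel 205,285), with the tongues clear. Now I press in small steps.

```bash
for i in 1; do python3 -m handwheel '[[[0,0,0.1,0,0,0,1],[0,0,0,0,0,0,1]]]'|grep -E 'tcp|force';python3 -m handwheel '[[[0,0,0.05,0,0,0,1],[0,0,0,0,0,0,1]]]'|grep -E 'tcp|force'; done
```

```text
tcp_pos: [564.1, -99.1, 27.5]
wrist_force: [-0.4, 0.8, 4.2]
tcp_pos: [564.1, -99.2, 26.9]
wrist_force: [-0.2, -1.7, 4.4]
```

```bash
python3 -m handwheel '[[[0,0,0.05,0,0,0,1],[0,0,0,0,0,0,1]]]'|grep -E 'tcp|force'; python3 -m handwheel '[[[0,0,0,0,0,0,1],[0,0,0,0,0,0,1]]]'|grep -E 'tcp|force'
```

```text
tcp_pos: [564.2, -99.2, 26.3]
wrist_force: [0.5, -2.1, 5.5]
tcp_pos: [564.1, -99.2, 26.4]
wrist_force: [-0.4, -1.3, 4.9]
```

```bash
python3 -m handwheel '[[[0,0,0.1,0,0,0,1],[0,0,0,0,0,0,1]]]'|grep -E 'tcp|force'; python3 -m handwheel '[[[0,0,0,0,0,0,1]]]'|grep -E 'tcp|force'
```

```text
tcp_pos: [564.1, -99.2, 25.3]
wrist_force: [0.1, -2.4, 5.6]
tcp_pos: [564.1, -99.3, 25.4]
wrist_force: [0.7, -2.7, 5.5]
```

```bash
python3 -m handwheel '[[[0,0,0.1,0,0,0,1],[0,0,0,0,0,0,1]]]'|grep -E 'tcp|force'; python3 -m handwheel '[[[0,0,0.07,0,0,0,1],[0,0,0,0,0,0,1]]]'|grep -E 'tcp|force'
python3 - <<'E'
from h import *
p=camera("scene");cv2.imwrite("pics/d.png",cv2.resize(p["img"][150:320,150:350,::-1],(700,595),interpolation=cv2.INTER_CUBIC))
c=np.array([552.7,-18.2]);X=cloud(p).reshape(-1,3);I=p["img"].reshape(-1,3).astype(int)
X0=np.load("scene0.npz")["xyz"].reshape(-1,3)
t=np.radians(9.1)
for n,Y in(("before",X0),("now",X)):
    d=Y[:,:2]-c;u=d@[np.sin(t),-np.cos(t)];v=d@[-np.cos(t),-np.sin(t)]
    g=(abs(Y[:,2]-28)<9)&(abs(u)+abs(v)<100)&(np.hypot(u,v)>52)&(I.min(1)>150)
    A=np.c_[u,v,np.ones(len(u))][g];print(n,g.sum(),np.linalg.lstsq(A,Y[g,2],rcond=None)[0].round(4))
    for k,(a,b) in dict(D=(80,0),C=(0,80),A=(0,-80),B=(-80,0)).items():
        s=g&(np.hypot(u-a,v-b)<15);print(k,s.sum(),np.median(Y[s,2]).round(2) if s.any() else None)
E
```

```text
tcp_pos: [564.1, -99.3, 24.4]
wrist_force: [0.3, -3.0, 5.3]
tcp_pos: [564.2, -99.3, 24.2]
wrist_force: [-1.6, -2.5, 13.7]
before 1130 [-3.00000e-03  6.00000e-04  2.96246e+01]
D 24 29.12
C 72 29.52
A 100 29.93
B 84 30.05
now 1138 [-5.22000e-02 -1.00000e-03  2.99034e+01]
D 31 26.03
C 70 29.89
A 105 30.03
B 83 34.21
```

Corner D gives: 4 mm travel at about 5 N, then a hard stop. The depth image confirms it (D -3 mm, B +4 mm). Hold for over half a second, then release slowly.

```bash
python3 -m handwheel '[[[0,0,0,0,0,0,1],[0,0,0,0,0,0,1],[0,0,0,0,0,0,1],[0,0,0,0,0,0,1],[0,0,0,0,0,0,1],[0,0,0,0,0,0,1]]]'; python3 -m handwheel '[[[0,0,-0.15,0,0,0,1],[0,0,-0.15,0,0,0,1],[0,0,-0.15,0,0,0,1],[0,0,-0.5,0,0,0,1],[0,0,-2,0,0,0,1],[0,0,-2,0,0,0,1],[0,0,0,0,0,0,1]]]';python3 s.py
```

```text
time: 6.35
tcp_pos: [564.2, -99.3, 24.2]
ee_rot: [-0.0, 0.761, -0.649, 0.0]
wrist_force: [-1.7, -1.8, 12.7]
opening: -0.0
time: 7.22
tcp_pos: [564.4, -99.1, 74.0]
ee_rot: [-0.0, 0.761, -0.649, 0.001]
wrist_force: [-0.1, 0.1, -0.2]
opening: -0.1
t 7.22 x(D) 80.7 y(C) 0.4 z 74.0 F [-0.1   0.06 -0.22] yang -170.89 tilt [ 0.001 -0.    -1.   ] open -0.1
```

```bash
python3 -m handwheel '[[[2.6,0,0,0,0,0,1],[2.6,0,0,0,0,0,1],[0,0,3,0,0,0,1],[0,0,1.2,0,0,0,1],[0,0,0,0,0,0,1]]]';python3 s.py; python3 -m handwheel '[[[0,0,0.2,0,0,0,1],[0,0,0.2,0,0,0,1],[0,0,0.2,0,0,0,1],[0,0,0,0,0,0,1]]]'
```

```text
time: 7.85
tcp_pos: [571.4, -149.8, 30.1]
ee_rot: [0.0, 0.761, -0.649, -0.001]
wrist_force: [-0.9, -0.1, 1.2]
opening: 0.1
t 7.85 x(D) 131.9 y(C) 1.5 z 30.1 F [-0.92 -0.1   1.23] yang -170.88 tilt [-0.002  0.001 -1.   ] open 0.1
time: 8.35
tcp_pos: [572.4, -150.5, 25.4]
ee_rot: [-0.0, 0.761, -0.649, 0.0]
wrist_force: [0.5, -0.3, 1.9]
opening: -0.3
```

```bash
for i in 1; do python3 -m handwheel '[[[0,0,0.1,0,0,0,1],[0,0,0.1,0,0,0,1],[0,0,0,0,0,0,1]]]'|grep -E 'tcp|force'; python3 -m handwheel '[[[0,0,0.1,0,0,0,1],[0,0,0.1,0,0,0,1],[0,0,0,0,0,0,1]]]'|grep -E 'tcp|force'; done
```

```text
tcp_pos: [572.6, -150.8, 23.4]
wrist_force: [0.2, -0.1, 3.9]
tcp_pos: [572.6, -150.8, 21.4]
wrist_force: [-0.5, -2.5, 4.4]
```

```bash
python3 -m handwheel '[[[0,0,0.1,0,0,0,1],[0,0,0.1,0,0,0,1],[0,0,0.1,0,0,0,1],[0,0,0.1,0,0,0,1],[0,0,0,0,0,0,1]]]'|grep -E 'tcp|force'; python3 -m handwheel '[[[0,0,0.1,0,0,0,1],[0,0,0.1,0,0,0,1],[0,0,0,0,0,0,1]]]'|grep -E 'tcp|force'
```

```text
tcp_pos: [572.6, -150.8, 17.3]
wrist_force: [0.8, -1.3, 4.8]
tcp_pos: [572.5, -150.8, 15.3]
wrist_force: [1.8, -2.3, 4.3]
```

```bash
python3 -m handwheel '[[[0,0,0.05,0,0,0,1],[0,0,0,0,0,0,1]]]'|grep -E 'tcp|force'; python3 -m handwheel '[[[0,0,0.05,0,0,0,1],[0,0,0,0,0,0,1]]]'|grep -E 'tcp|force'
```

```text
tcp_pos: [572.5, -150.7, 14.9]
wrist_force: [-0.8, -3.4, 7.0]
tcp_pos: [572.6, -150.8, 14.8]
wrist_force: [-2.7, -2.4, 13.4]
```

```bash
python3 -m handwheel '[[[0,0,0.04,0,0,0,1],[0,0,0,0,0,0,1],[0,0,0,0,0,0,1]]]'|grep -E 'tcp|force'; python3 -m handwheel '[[[0,0,-0.1,0,0,0,1],[0,0,-0.2,0,0,0,1],[0,0,-1,0,0,0,1],[0,0,-3,0,0,0,1],[0,0,-5,0,0,0,1],[4,0,-5,0,0,0,1],[5,0,0,0,0,0,1],[5,0,0,0,0,0,1],[5,0,0,0,0,0,1],[0,0,0,0,0,0,1]]]'
python3 - <<'E'
from h import *
t=np.radians(9.1)
for n,c in(("top",(551,-20.5)),("scene",(553.4,-17.8))):
    p=camera(n);X0=np.load(n+"0.npz")["xyz"].reshape(-1,3);X=cloud(p).reshape(-1,3);I=p["img"].reshape(-1,3).astype(int)
    if n=="scene": cv2.imwrite("pics/e.png",cv2.resize(p["img"][150:320,150:350,::-1],(700,595),interpolation=cv2.INTER_CUBIC))
    for m,Y in(("before",X0),("now",X)):
        d=Y[:,:2]-c;u=d@[np.sin(t),-np.cos(t)];v=d@[-np.cos(t),-np.sin(t)]
        out=[]
        for k,(a,b) in dict(D=(1,0),C=(0,1),A=(0,-1),B=(-1,0)).items():
            q=u*a+v*b;w=abs(u*b+v*a)
            s=(w<9)&(q>115)&(q<147)&(Y[:,2]>5)&(Y[:,2]<45);pl=(w<9)&(q>70)&(q<95)&(Y[:,2]<45)
            f=np.polyfit(q[s]-133,Y[s,2],1) if s.sum()>9 else [0,0]
            out.append((k,int(s.sum()),round(f[0],2),round(f[1],1),"plate",round(float(np.median(Y[pl,2])),1) if pl.any() else None))
        print(n,m,out)
E
```

```text
tcp_pos: [572.6, -150.8, 14.7]
wrist_force: [-3.4, -2.0, 19.0]
time: 12.22
tcp_pos: [601.8, -340.0, 154.9]
ee_rot: [0.0, 0.76, -0.65, -0.0]
wrist_force: [-0.6, 1.2, -0.2]
opening: 0.5
top before [('D', 90, np.float64(0.37), np.float64(24.0), 'plate', 28.1), ('C', 85, np.float64(0.31), np.float64(23.1), 'plate', 28.5), ('A', 84, np.float64(0.31), np.float64(23.1), 'plate', 28.8), ('B', 86, np.float64(0.32), np.float64(23.7), 'plate', 28.1)]
top now [('D', 81, np.float64(-0.02), np.float64(15.0), 'plate', 28.4), ('C', 0, 0, 0, 'plate', None), ('A', 87, np.float64(0.34), np.float64(23.0), 'plate', 28.5), ('B', 85, np.float64(0.31), np.float64(23.6), 'plate', 28.1)]
scene before [('D', 105, np.float64(0.03), np.float64(19.4), 'plate', 29.3), ('C', 75, np.float64(0.27), np.float64(24.0), 'plate', 29.5), ('A', 108, np.float64(-0.17), np.float64(19.3), 'plate', 29.9), ('B', 105, np.float64(0.23), np.float64(20.0), 'plate', 29.9)]
scene now [('D', 86, np.float64(0.02), np.float64(15.0), 'plate', 29.3), ('C', 69, np.float64(0.31), np.float64(23.7), 'plate', 29.3), ('A', 109, np.float64(-0.15), np.float64(19.5), 'plate', 29.4), ('B', 99, np.float64(0.21), np.float64(19.8), 'plate', 29.8)]
```

View pics/e.png

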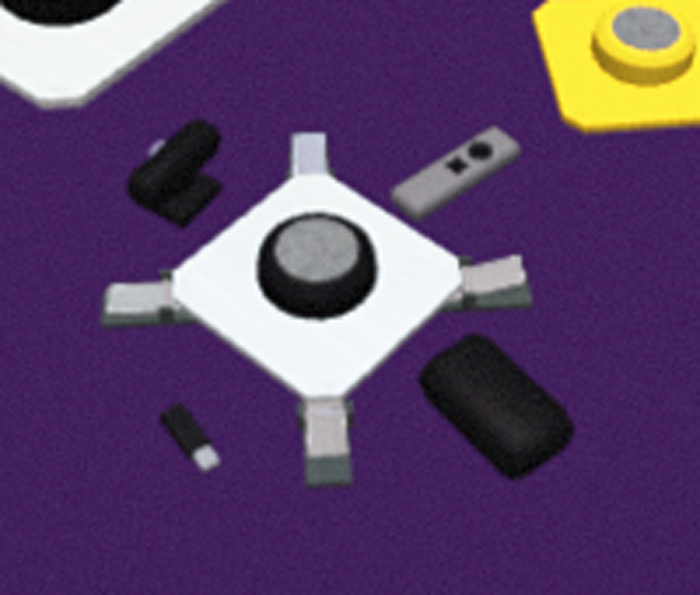

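The tongue at D (crop pixel 140,300) is flat: level, 15.0 mm. The other three still slope, the plate is level and in place, and nothing around it has moved.

```bash
python3 -c "
from workcell import job_done;print(job_done())"
```

```text
the job is handed in; nothing more can be done
None
```

The job is done and handed in at about 12 s of robot time, well under the 61 s limit. The corner that rocks was the first one I pressed, on the robot's right (-y) side, so I did not press the other three.

- **Corner:** it gave about 4 mm at around 5 N and then met a hard stop, with the depth picture showing the plate tilted. I held it there at about 13 N for about 0.75 s and let go.
- **Shim tongue:** I pressed that corner's tongue down at about 4–5 N until it stopped hard, ending at 19 N, then backed the arm away.
- **Last checks:** the pressed tongue is level with its top at 15.0 mm in both cameras. The other three tongues still slope as before. The plate is level at its original height, nothing around it has visibly moved in the scene picture, and the robot is touching nothing.
- **Limits of the checks:** in the last top picture the arm hid one of the untouched tongues, but the scene camera shows it unchanged. The scene camera's slopes for two other untouched tongues were off both before and after, so for those I rely on the top camera.

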